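# Park the cleaned microscope objectives in order of height

### The arm

A 6-joint arm with a two-finger parallel gripper is mounted at the origin on the work surface. World frame = base frame: x ahead of the robot, y to its left, z up, the work surface at z = 0. Lengths are in m, angles in rad, forces in N, time in s.
With the tool pointing down it reaches from about 0.3 to 0.775 m from the base axis. Payload 14.6 kg.
Tool frame: the origin (TCP) lies at the very end of the fingers, on their centre line; the grasp point (between the pads) lies 19 mm behind it; z points along the fingers, y is the line along which they close (so a half turn about z gives the same grasp; the last joint's range is limited). The gripper opens to 94 mm and grips with 3 to 60 N. Pads are 16 mm wide; open, the fingers measure 119 mm over their backs; the gripper's body (75 mm by 177 mm) begins 78 mm behind the grasp point.
Start: joints at [-1.215, 0.3, 1.521, -0, 1.321, -0.067], TCP at [0.226, -0.502, 0.205] pointing down, gripper open.
Joint ranges: [-3.03, 3.03], [-0.79, 2.21], [0.23, 2.52], [-1.04, 4.18], [0, 3.07], [-2.55, 2.55]. Speed limits (rad/s): [2.22, 2.22, 2.57, 3.14, 3.14, 3.14].

### API

Orientations are given as [roll, pitch, yaw] about the fixed x, y, z axes, in that order (R = Rz(yaw) Ry(pitch) Rx(roll)).
In Python, from station import ctrl gives the robot as it stands.
- The arm moves only by the shell command python3 -m pendant 'ROWS' [OPENING] [FORCE]. ROWS is JSON, a list of rows, each a list of 2 entries, a list of its own where there are three numbers: the shift along the world's x, y, z in cm, then the turn about the world's z in rad. A call has 1 to 20 rows; each row shifts and turns the commanded pose from where the row before left it; what a row does not reach is not made up. A row lasts 1/12 s, in which the tool goes at most 41.7 mm and 7.16 degrees, less where a joint would pass 70% of its speed; a pose out of reach is approached as far as the arm can. A call is refused whole if a number of a shift passes 4.17 or a number of a turn 0.125, either way. A call with a gripper value outside its range is refused whole. OPENING is the opening, from 0 (shut) to 1 (fully open), set as the call begins (- or left out, the last holds). The fingers move at their own pace and stop on an object; FORCE is the grip in N (left out, the last holds). Time passes only in rows, so rows that do not move let the fingers close. It gives the time, the measured TCP pose, the force, the opening and the grip force at its end, in the units of the state.
- ctrl.get_obs(): the state, without advancing time (a new reading comes with each control period).
- ctrl.camera(name): name is "side" or "top"; returns a dict with "color" (480x640x3 uint8, red, green, blue), "intrinsics" (3x3 intrinsics, pixels), "camera_from_world" (4x4, takes a point from world to camera coordinates). Camera axes: x right, y down, z forward; pixel columns grow to the right and rows downward; lengths in m; the calibration is good to about 2 mm. A picture is of the moment at which its call begins. There is no depth.
- ctrl.hand_in(): hands the job in; it is judged then, once.
The state is a dict: "time_s": time; "qpos": joint angles; "joint_vel": joint speeds; "tau": joint torques, N m; "ee_pos": TCP position; "eef_rot": TCP orientation; "force": force on the tool from outside, world axes, zero at the start; "moment": the same for the moment, N m; "grip_width": finger opening in m; "grip_force": force on a finger pad.
Only numpy, scipy, OpenCV 4.12 (cv2) and the standard library are available. Lean on these libraries where they do the work, as an engineer would, in place of code of your own. Each camera call takes 0.05 s, during which the arm holds its last target. There are 200 camera calls.

### The job

The four microscope objectives on the mat have been cleaned: put them back in the parking rack, one to a cup, in order of height, with the shortest in the cup at the rack's red end and the tallest at the other end. Stand each one upright in its cup as it stands now, thread down and flat on the cup's floor, without dropping any or knocking any over. Leave the black eyepiece and the amber cleaner bottle where they are.

Things in the scene. Friction and masses are not known exactly. Their poses are not given: they have to be found in the camera images.
- obj_red_mid (a point): red-banded microscope objective, the shortest of four: 36 mm tall, upright on its thread (brass, 25 mm diameter, 6 mm long); metal barrel 30 mm diameter from 6 to 25 mm up, then red conical shoulder and narrower nose. Point: on the axis at half height (18 mm above its foot), z up to the lens. 0.08-0.26 kg. Starts on a blue-green mat, 3 mm thick, on the work surface.
- obj_yellow_mid (a point): yellow-banded microscope objective, second shortest of four: 45 mm tall, upright on its thread (brass, 25 mm diameter, 6 mm long); metal barrel 30 mm diameter from 6 to 34 mm up, then yellow conical shoulder and narrower nose. Point: on the axis at half height (22.5 mm above its foot), z up to the lens. 0.08-0.26 kg. Starts on a blue-green mat, 3 mm thick, on the work surface.
- obj_green_mid (a point): green-banded microscope objective, second tallest of four: 54 mm tall, upright on its thread (brass, 25 mm diameter, 6 mm long); metal barrel 30 mm diameter from 6 to 43 mm up, then green conical shoulder and narrower nose. Point: on the axis at half height (27 mm above its foot), z up to the lens. 0.08-0.26 kg. Starts on a blue-green mat, 3 mm thick, on the work surface.
- obj_blue_mid (a point): blue-banded microscope objective, the tallest of four: 63 mm tall, upright on its thread (brass, 25 mm diameter, 6 mm long); metal barrel 30 mm diameter from 6 to 52 mm up, then blue conical shoulder and narrower nose. Point: on the axis at half height (31.5 mm above its foot), z up to the lens. 0.08-0.26 kg. Starts on a blue-green mat, 3 mm thick, on the work surface.
- cup1: the cup at the rack's red end (one white pip beside it): shallow metal cup, 48 mm outside, 42 mm inside diameter, 8 mm high, inner floor 4 mm above the origin. Origin: centre of its underside, on the rack's top, 10 mm above the work surface; x runs along the row away from the red end. Cups are 70 mm apart (centres) on a fixed dark bar, 300 x 66 x 10 mm.
- cup2: the second cup from the rack's red end (two pips): shallow metal cup, 48 mm outside, 42 mm inside diameter, 8 mm high, inner floor 4 mm above the origin. Origin: centre of its underside, on the rack's top, 10 mm above the work surface; x runs along the row away from the red end. Cups are 70 mm apart (centres) on a fixed dark bar, 300 x 66 x 10 mm.
- cup3: the third cup from the rack's red end (three pips): shallow metal cup, 48 mm outside, 42 mm inside diameter, 8 mm high, inner floor 4 mm above the origin. Origin: centre of its underside, on the rack's top, 10 mm above the work surface; x runs along the row away from the red end. Cups are 70 mm apart (centres) on a fixed dark bar, 300 x 66 x 10 mm.
- cup4: the cup at the end away from the red one (four pips): shallow metal cup, 48 mm outside, 42 mm inside diameter, 8 mm high, inner floor 4 mm above the origin. Origin: centre of its underside, on the rack's top, 10 mm above the work surface; x runs along the row away from the red end. Cups are 70 mm apart (centres) on a fixed dark bar, 300 x 66 x 10 mm.
- eyepiece_mid (a point): bystander: a loose microscope eyepiece, standing among the objectives on the mat: black, 42 mm diameter, 48 mm tall, with a bright 30 mm tube 20 mm long below. This point is on its axis at half height.
- cleaner: bystander: amber lens-cleaner bottle with black cap, 36 mm diameter, 75 mm tall, standing on the work surface. Origin: centre of its underside.

How it is judged:
By the outcome, as a careful person would: the job done as asked, in the order asked, and still so for the second after the job is handed in, with the robot touching nothing.
It also fails if it takes over 112 s, if anything falls off the work surface, if the arm or the gripper's body presses on something with over 40 N, if the wrist force passes 120 N, or if a joint passes its speed limit or range.

## Working session

There is one attempt and no reset: what is moved stays moved. The work goes in short steps, Python scripts to look and compute and a shell command to move; the robot and the scene stay as the last step left them, time stands still between calls to the robot, and variables do not carry over. Pictures are saved under pics/ and viewed, at most 14 in all, crops included, and the job is handed in when it is done.

```bash
mkdir -p pics
python3 - <<'E'
from station import ctrl
import cv2,numpy as np
for n in("top","side"):
    c=ctrl.camera(n); cv2.imwrite(f"pics/{n}0.png",c["color"][:,:,::-1])
    np.savez(f"pics/{n}0.npz",**c)
    print(n,c["intrinsics"].tolist(),np.round(c["camera_from_world"],4).tolist())
print(ctrl.get_obs())
E
```

```text
top [[457.1583575333126, 0.0, 318.8177826766655], [0.0, 457.1583575333126, 240.3255158698034], [0.0, 0.0, 1.0]] [[-0.0477, -0.9989, -0.0026, 0.0155], [-0.9783, 0.0473, -0.2015, 0.6034], [0.2014, -0.0071, -0.9795, 0.9421], [0.0, 0.0, 0.0, 1.0]]
side [[454.9977909554479, 0.0, 323.5052651248803], [0.0, 454.9977909554479, 239.17874780561715], [0.0, 0.0, 1.0]] [[0.9428, -0.3327, 0.0223, -0.5733], [-0.1754, -0.5517, -0.8154, 0.1374], [0.2836, 0.7648, -0.5785, 0.7543], [0.0, 0.0, 0.0, 1.0]]
{'time_s': 0.1, 'qpos': array([-1.21460212e+00,  3.00380136e-01,  1.52150727e+00,  1.30658670e-05,
        1.32069345e+00, -6.65774360e-02]), 'joint_vel': array([-0.00128835, -0.00308589, -0.00193177, -0.00078557,  0.00021513,
       -0.00023342]), 'tau': array([ 1.91109444e-03, -5.32643867e+01, -3.53282368e+01,  7.10166176e-02,
        2.35077215e-02, -4.65690641e-05]), 'ee_pos': array([ 0.22559116, -0.50135532,  0.20496745]), 'eef_rot': array([-3.14060749e+00, -7.83710312e-05,  4.22768360e-01]), 'force': array([-0.29134349,  0.18247856,  0.20918782]), 'moment': array([0.0148359 , 0.03364363, 0.0340443 ]), 'grip_force': 0.0, 'grip_width': 0.09377258432558241}
```

View pics/top0.png

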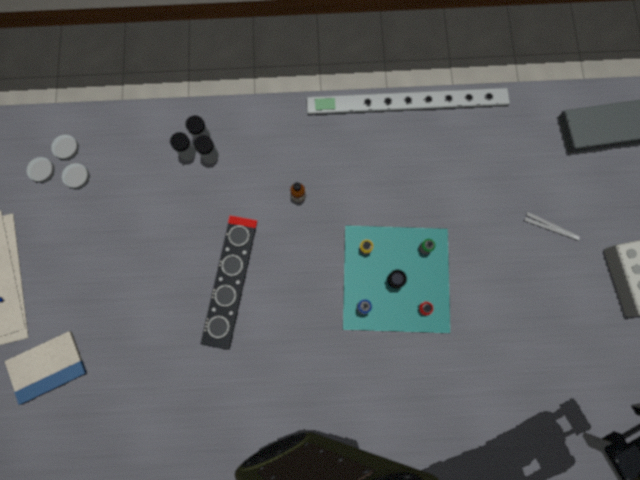

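View pics/side0.png

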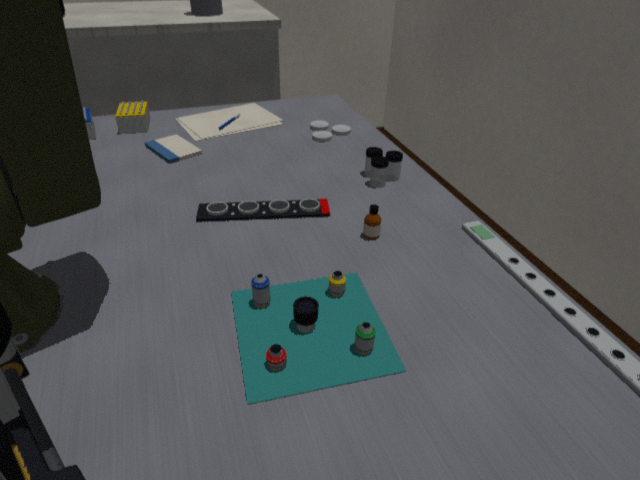

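The top view shows the rack from its red end at (240,222) to (215,345). On the mat are yellow (366,246), green (428,246), blue (364,307), red (426,309) and the eyepiece (397,279). The side view shows the same layout, so I'll measure both views by colour.

```bash
cat > vis.py <<'E'
import cv2,numpy as np
def ray(c,u,v):
    T=c["camera_from_world"];R=T[:3,:3]; d=R.T@np.linalg.inv(c["intrinsics"])@[u,v,1]; return -R.T@T[:3,3],d
def plane(c,u,v,z):
    o,d=ray(c,u,v); return o+d*(z-o[2])/d[2]
def tri(rs):
    A=0;b=0
    for o,d in rs:
        d=d/np.linalg.norm(d);P=np.eye(3)-np.outer(d,d);A=A+P;b=b+P@o
    p=np.linalg.solve(A,b); return p,[np.linalg.norm(np.cross(p-o,d/np.linalg.norm(d)))for o,d in rs]
H={"red":[(0,5),(174,180)],"yellow":[(22,32)],"green":[(45,78)],"blue":[(105,125)]}
def blobs(c,col,roi,smin=110,vmin=50):
    x0,y0,x1,y1=roi; h=cv2.cvtColor(c["color"],cv2.COLOR_RGB2HSV)
    m=np.zeros(h.shape[:2],np.uint8)
    for a,b in H[col]: m|=cv2.inRange(h,(a,smin,vmin),(b,255,255))
    k=np.zeros_like(m);k[y0:y1,x0:x1]=m[y0:y1,x0:x1]
    n,_,s,ce=cv2.connectedComponentsWithStats(k)
    return sorted([(int(s[i,4]),ce[i],s[i,:4].tolist()) for i in range(1,n)],key=lambda t:-t[0])
E
python3 - <<'E'
from vis import *
t,s=[dict(np.load(f"pics/{n}0.npz")) for n in("top","side")]
hs=dict(red=36,yellow=45,green=54,blue=63)
for col in hs:
    a=blobs(t,col,(340,222,455,335))[:1];b=blobs(s,col,(225,260,400,395))[:1]
    if not a or not b: print(col,a,b);continue
    p,e=tri([ray(t,*a[0][1]),ray(s,*b[0][1])]); z=.003+(hs[col]-7.5)/1000
    print(col,a[0],b[0],p.round(4),np.round(e,4),"pl",plane(t,*a[0][1],z).round(4),plane(s,*b[0][1],z).round(4))
g=cv2.cvtColor(t["color"],cv2.COLOR_RGB2GRAY)
roi=g[215:350,195:262]; big=cv2.resize(roi,None,fx=4,fy=4,interpolation=cv2.INTER_CUBIC)
cs=cv2.HoughCircles(big,cv2.HOUGH_GRADIENT,1,80,param1=120,param2=20,minRadius=38,maxRadius=56)
if cs is not None:
  for x,y,r in sorted(cs[0].tolist(),key=lambda q:q[1]):
    u,v=(x+.5)/4-.5+195,(y+.5)/4-.5+215; print("cup",round(u,1),round(v,1),r/4,plane(t,u,v,.018).round(4))
r=blobs(t,"red",(195,205,265,240))[0]; print(r,plane(t,*r[1],.01))
cv2.imwrite("pics/z0.png",np.hstack([cv2.resize(t["color"][215:350,195:262],(298,600)),cv2.resize(t["color"][220:340,340:460],(500,600))])[:,:,::-1])
E
```

```text
red (81, array([424.97530864, 308.60493827]), [419, 302, 14, 13]) (172, array([275.87790698, 357.40116279]), [266, 348, 20, 17]) [ 0.4462 -0.2421  0.018 ] [0. 0.] pl [ 0.4456 -0.239   0.0315] [ 0.4438 -0.2533  0.0315]
yellow (78, array([365.38461538, 246.76923077]), [360, 240, 13, 13]) (121, array([337.03305785, 281.39669421]), [329, 275, 17, 12]) [ 0.5908 -0.1183  0.0286] [0.0006 0.0006] pl [ 0.588  -0.1169  0.0405] [ 0.586  -0.1311  0.0405]
green (71, array([427.11267606, 245.45070423]), [421, 239, 14, 13]) (130, array([364.64615385, 333.12307692]), [356, 324, 20, 16]) [ 0.5847 -0.2555  0.0377] [0.0002 0.0002] pl [ 0.5827 -0.2526  0.0495] [ 0.5792 -0.2653  0.0495]
blue (60, array([363.36666667, 307.26666667]), [358, 300, 13, 14]) (119, array([260.16806723, 283.69747899]), [251, 277, 18, 12]) [ 0.455  -0.1029  0.0468] [0.0008 0.0008] pl [ 0.4536 -0.1016  0.0585] [ 0.4534 -0.1163  0.0585]
(241, array([242.19502075, 221.47717842]), [228, 216, 29, 13]) [0.66741074 0.16239431 0.01      ]
```

View pics/z0.png

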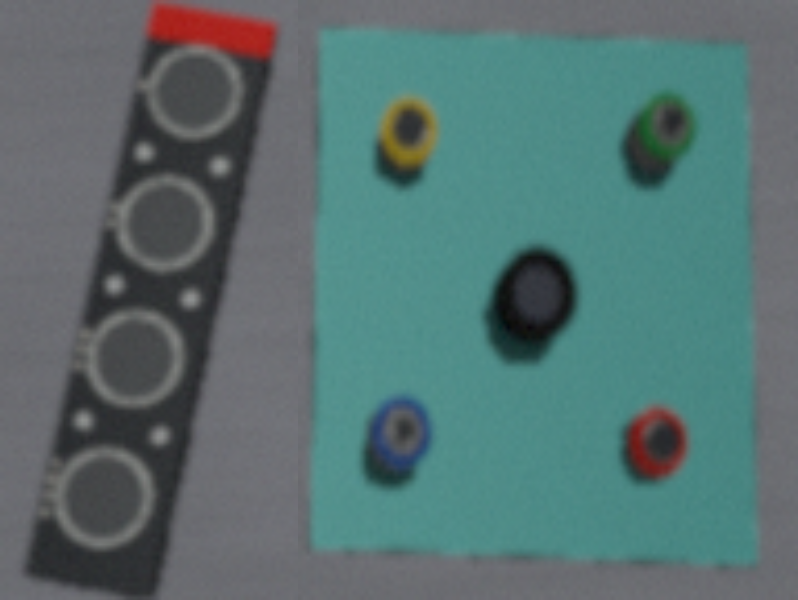

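The objectives sit on the mat's corners around the eyepiece and all four cups are clear. The triangulated bands come out about 13 mm low, so I'll check the calibration with the cup rims and mat corners in both views.

Run:
```python
from vis import *
t,s=[dict(np.load(f"pics/{n}0.npz")) for n in("top","side")]
for n,c in(("t",t),("s",s)): print(n,"campos",ray(c,0,0)[0].round(3))
h=lambda c:cv2.cvtColor(c["color"],cv2.COLOR_RGB2HSV)
def matc(c):
    m=cv2.inRange(h(c),(78,80,40),(98,255,255)); k,_=cv2.findContours(cv2.morphologyEx(m,cv2.MORPH_CLOSE,np.ones((9,9))),0,1); k=max(k,key=cv2.contourArea)
    return cv2.approxPolyDP(cv2.convexHull(k),8,True)[:,0].astype(float)
A,B=matc(t),matc(s); print(A.tolist(),B.tolist())
P=np.array([plane(t,*a,.003)for a in A]);Q=np.array([plane(s,*b,.003)for b in B])
for a,p in zip(A,P):
    i=np.argmin(np.linalg.norm(Q-p,axis=1)); print("mat",p.round(4),Q[i].round(4),tri([ray(t,*a),ray(s,*B[i])])[0].round(4))
def cups(c,roi,amin):
    x0,y0,x1,y1=roi; hh=cv2.resize(h(c)[y0:y1,x0:x1],None,fx=4,fy=4,interpolation=cv2.INTER_CUBIC)
    m=cv2.inRange(hh,(0,0,100),(180,90,255)); k,hi=cv2.findContours(m,cv2.RETR_CCOMP,cv2.CHAIN_APPROX_NONE)
    o=[]
    for q,hq in zip(k,hi[0]):
        if hq[3]>=0 and amin<cv2.contourArea(q)<12000:
            (x,y),(a,b),_=cv2.fitEllipse(q); o.append(((x+.5)/4-.5+x0,(y+.5)/4-.5+y0,a/4,b/4))
    return o
for n,c,r in(("t",t,(195,215,262,350)),("s",s,(190,190,335,225))):
    for q in cups(c,r,500): print(n,np.round(q,1),plane(c,q[0],q[1],.018).round(4))
```

```text
t campos [ 0.401 -0.006  1.044]
s campos [ 0.351 -0.692  0.561]
[[346.0, 226.0], [446.0, 229.0], [449.0, 332.0], [343.0, 328.0]] [[356.0, 273.0], [405.0, 370.0], [247.0, 403.0], [231.0, 292.0]]
mat [ 0.6466 -0.0791  0.003 ] [ 0.6465 -0.0789  0.003 ] [ 0.6465 -0.0791  0.0032]
mat [ 0.6281 -0.3119  0.003 ] [ 0.6281 -0.3146  0.003 ] [ 6.290e-01 -3.128e-01  4.000e-04]
mat [ 0.3928 -0.2942  0.003 ] [ 0.3901 -0.2953  0.003 ] [ 0.3915 -0.2944  0.0016]
mat [ 0.4128 -0.0584  0.003 ] [ 0.4096 -0.0589  0.003 ] [ 0.4112 -0.0583  0.0024]
t [231.6 264.7  16.8  17.7] [0.5656 0.1866 0.018 ]
t [238.2 235.1  16.7  17.5] [0.6336 0.1708 0.018 ]
t [217.7 326.4  17.7  18.5] [0.4293 0.2184 0.018 ]
t [224.8 295.2  17.2  18. ] [0.4973 0.2025 0.018 ]
```

The calibration agrees between views to 1–3 mm, and the cup spacing is 69.8 mm. The band's centroid is biased towards each camera, so I'll use the ring's outer ellipse in the top view instead. That ellipse is the cone base, at the height of the barrel top.

Run:
```python
from vis import *
t,s=[dict(np.load(f"pics/{n}0.npz")) for n in("top","side")]
bt=dict(red=25,yellow=34,green=43,blue=52)
tri_o={}
for col in bt:
    a=blobs(t,col,(340,222,455,335))[0]; b=blobs(s,col,(225,260,400,395))[0]
    x,y,w,h=a[2]; u,v=x+(w-1)/2,y+(h-1)/2; z=.003+bt[col]/1000
    p=plane(t,u,v,z); c=s["camera_from_world"]@[*p,1]; q=s["intrinsics"]@c[:3]/c[2]
    x,y,w,h=b[2]
    print(col,p.round(4),"side proj of barrel-top centre",q[:2].round(1),"bbox centre",x+(w-1)/2,"rows",y,y+h-1)
C=np.array([[.6336,.1708],[.5656,.1866],[.4973,.2025],[.4293,.2184]])
d=C[3]-C[0]; print("row dir",np.degrees(np.arctan2(d[1],d[0])),np.linalg.norm(d)/3, "yaw for y perp", np.arctan2(d[1],d[0])-np.pi)
```

```text
red [ 0.447 -0.241  0.028] side proj of barrel-top centre [276.  352.3] bbox centre 275.5 rows 348 364
yellow [ 0.5904 -0.1188  0.037 ] side proj of barrel-top centre [336.8 278.1] bbox centre 337.0 rows 275 286
green [ 0.5843 -0.2545  0.046 ] side proj of barrel-top centre [364.7 328.9] bbox centre 365.5 rows 324 339
blue [ 0.4553 -0.1034  0.055 ] side proj of barrel-top centre [259.7 280.3] bbox centre 259.5 rows 277 288
row dir 166.88459691503633 0.06992396664314113 yaw for y perp -0.2289069665588377
```

The positions agree across views. First move is to above red, with yaw −0.229 so the fingers close across the rack row.

```bash
python3 -m pendant '[[[2.2,2.6,0],-0.065],[[2.2,2.6,0],-0.065],[[2.2,2.6,0],-0.065],[[2.2,2.6,0],-0.065],[[2.2,2.6,0],-0.065],[[2.2,2.6,0],-0.065],[[2.2,2.6,0],-0.065],[[2.2,2.6,0],-0.065],[[2.2,2.6,0],-0.065],[[2.2,2.6,0],-0.065],[[0,0,-2],0],[[0,0,-3],0],[[0,0,-3],0],[[0,0,-2],0],[[0,0,0],0],[[0,0,0],0]]' 1 30; python3 -c "
from station import ctrl;print(ctrl.get_obs()['qpos'])"
```

```text
time_s: 1.43
ee_pos: [0.4454, -0.2414, 0.1053]
eef_rot: [-3.141, 0.002, -0.227]
force: [-0.5, -0.1, 0.2]
grip_width: 0.0938
grip_force: 0.0
[-5.68987727e-01  3.15050777e-01  1.75083634e+00  4.90441490e-05
  1.07737417e+00  1.22900932e+00]
```

```bash
python3 -m pendant '[[[0.15,0,-2],0],[[0,0,-2.5],0],[[0,0,-2],0],[[0,0,-1.5],0],[[0,0,-1],0],[[0,0,-0.58],0],[[0,0,0],0],[[0,0,0],0],[[0,0,0],0]]'
python3 - <<'E'
from station import ctrl
import cv2,numpy as np
a=ctrl.camera("side")["color"][250:400,200:400]
cv2.imwrite("pics/r1.png",cv2.resize(a,None,fx=4,fy=4)[:,:,::-1])
E
```

```text
time_s: 2.18
ee_pos: [0.4477, -0.2419, 0.0108]
eef_rot: [3.141, -0.002, -0.227]
force: [-0.4, 0.0, 0.5]
grip_width: 0.094
grip_force: 0.0
```

View pics/r1.png

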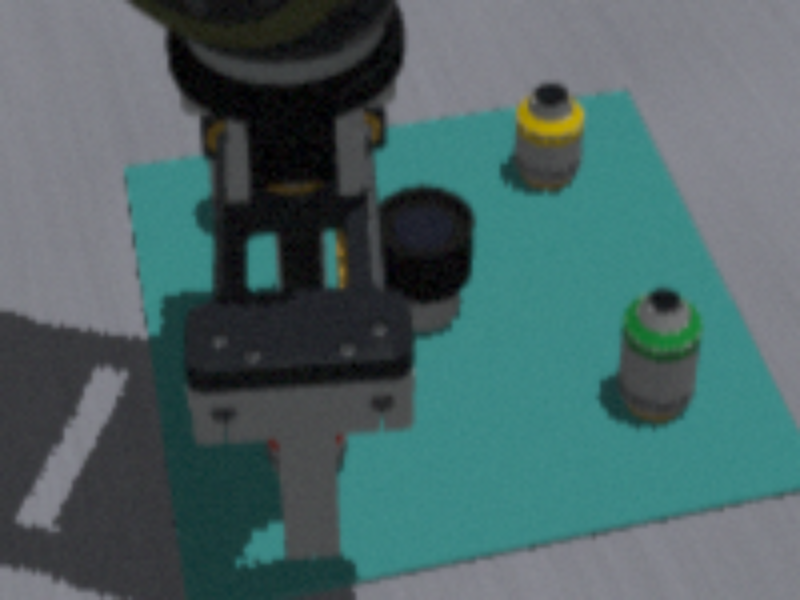

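The gripper straddles red: specks of the red band show on both sides of the near finger (275 and 342, finger centred at about 312), so it is centred. I'll go down 1 mm, close and lift slightly.

```bash
python3 -m pendant '[[[0,0,-0.1],0],[[0,0,0],0],[[0,0,0],0],[[0,0,0],0],[[0,0,0],0],[[0,0,0],0],[[0,0,0],0],[[0,0,0],0],[[0,0,0],0],[[0,0,0],0],[[0,0,0],0],[[0,0,0],0]]' 0 30; python3 -m pendant '[[[0,0,0],0],[[0,0,0.5],0],[[0,0,1],0],[[0,0,2],0],[[0,0,3],0],[[0,0,3],0],[[0,0,0],0],[[0,0,0],0]]'
```

```text
time_s: 3.23
ee_pos: [0.4472, -0.2416, 0.0087]
eef_rot: [3.142, -0.0, -0.227]
force: [0.4, -1.1, 0.2]
grip_width: 0.0293
grip_force: 30.0
time_s: 3.9
ee_pos: [0.4478, -0.2419, 0.1056]
eef_rot: [3.14, -0.003, -0.227]
force: [0.8, -0.9, -1.6]
grip_width: 0.0295
grip_force: 30.0
```

```bash
python3 -m pendant '[[[0.6,1.4,0],0],[[1.2,2.6,0],0],[[1.3,2.9,0],0],[[1.3,2.9,0],0],[[1.3,2.9,0],0],[[1.3,2.9,0],0],[[1.3,2.9,0],0],[[1.3,2.9,0],0],[[1.3,2.9,0],0],[[1.3,2.9,0],0],[[1.3,2.9,0],0],[[1.3,2.9,0],0],[[1.3,2.9,0],0],[[1.3,2.9,0],0],[[1.2,2.6,0],0],[[0,0,0],0],[[0,0,0],0],[[0,0,0],0]]'
```

```text
time_s: 5.4
ee_pos: [0.6325, 0.1719, 0.1024]
eef_rot: [3.141, 0.002, -0.227]
force: [0.1, -0.4, -1.2]
grip_width: 0.0293
grip_force: 30.0
```

```bash
python3 -m pendant '[[[0.1,-0.1,-1.5],0],[[0,0,-2],0],[[0,0,-2],0],[[0,0,-1.2],0],[[0,0,-0.6],0],[[0,0,0],0],[[0,0,0],0],[[0,0,0],0]]'
python3 - <<'E'
from station import ctrl
import cv2,numpy as np
a=ctrl.camera("side")["color"][130:250,180:380];b=ctrl.camera("top")["color"][190:360,180:330]
cv2.imwrite("pics/p1.png",np.hstack([cv2.resize(a,(450,270)),cv2.resize(b,(350,270),interpolation=2)])[:,:,::-1])
E
```

```text
time_s: 6.07
ee_pos: [0.6348, 0.1714, 0.0319]
eef_rot: [-3.141, -0.002, -0.227]
force: [-0.0, 1.1, -1.2]
grip_width: 0.0292
grip_force: 30.0
```

View pics/p1.png

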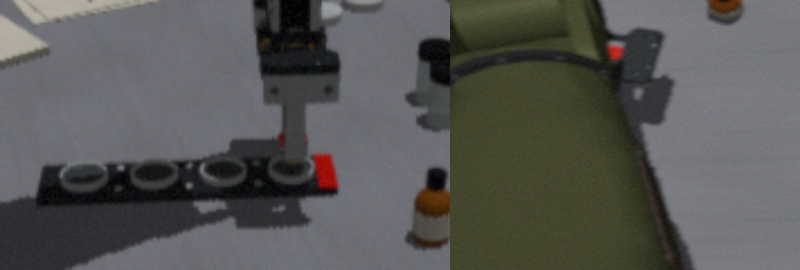

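Red hangs just over cup 1, and the finger is in line with the cup's centre. Lowering slowly to contact.

```bash
python3 -m pendant '[[[0,0,-0.4],0],[[0,0,-0.3],0],[[0,0,-0.2],0],[[0,0,-0.1],0],[[0,0,-0.05],0],[[0,0,-0.05],0],[[0,0,0],0],[[0,0,0],0],[[0,0,0],0]]'
```

```text
time_s: 6.92
ee_pos: [0.6342, 0.1715, 0.0197]
eef_rot: [-3.141, -0.0, -0.227]
force: [1.1, 0.1, 0.2]
grip_width: 0.0292
grip_force: 30.0
```

```bash
python3 -m pendant '[[[0,0,-0.05],0],[[0,0,0],0],[[0,0,0],0]]'; python3 -m pendant '[[[0,0,-0.03],0],[[0,0,0],0],[[0,0,0],0]]'
```

```text
time_s: 7.17
ee_pos: [0.6343, 0.1714, 0.0197]
eef_rot: [-3.141, -0.0, -0.227]
force: [-3.1, -1.0, 5.5]
grip_width: 0.0293
grip_force: 30.0
time_s: 7.42
ee_pos: [0.6343, 0.1715, 0.0196]
eef_rot: [-3.141, -0.0, -0.227]
force: [-4.4, -1.6, 7.8]
grip_width: 0.0293
grip_force: 30.0
```

Red is seated, with the contact force rising on the floor. Release and rise.

```bash
python3 -m pendant '[[[0,0,0],0],[[0,0,0],0],[[0,0,0],0],[[0,0,0],0],[[0,0,0],0],[[0,0,0],0]]' 0.8; python3 -m pendant '[[[0,0,1],0],[[0,0,2],0],[[0,0,3],0],[[0,0,3],0],[[0,0,0],0],[[0,0,0],0]]' 1
```

```text
time_s: 7.92
ee_pos: [0.6341, 0.1714, 0.0187]
eef_rot: [3.142, 0.0, -0.227]
force: [-0.4, 0.5, 0.3]
grip_width: 0.0658
grip_force: 0.0
time_s: 8.42
ee_pos: [0.635, 0.1716, 0.1113]
eef_rot: [-3.14, -0.004, -0.227]
force: [-0.0, 0.8, -1.4]
grip_width: 0.0941
grip_force: 0.0
```

```bash
python3 -m pendant '[[[-0.2,-1.4,0],0],[[-0.4,-2.8,0],0],[[-0.4,-2.8,0],0],[[-0.4,-2.8,0],0],[[-0.4,-2.8,0],0],[[-0.4,-2.8,0],0],[[-0.4,-2.8,0],0],[[-0.4,-2.8,0],0],[[-0.5,-2.8,0],0],[[-0.5,-2.8,0],0],[[-0.4,-2.4,0],0],[[0,0,0],0],[[0,0,0],0],[[0,0,0],0]]'
python3 - <<'E'
from station import ctrl
import cv2,numpy as np
a=ctrl.camera("side")["color"][160:340,200:400];b=ctrl.camera("top")["color"][200:350,190:390]
cv2.imwrite("pics/y1.png",np.hstack([cv2.resize(a,(400,360)),cv2.resize(b,(400,360))])[:,:,::-1])
E
```

```text
time_s: 9.58
ee_pos: [0.5896, -0.1184, 0.108]
eef_rot: [-3.141, 0.002, -0.227]
force: [0.8, 1.1, 0.5]
grip_width: 0.0939
grip_force: 0.0
```

View pics/y1.png

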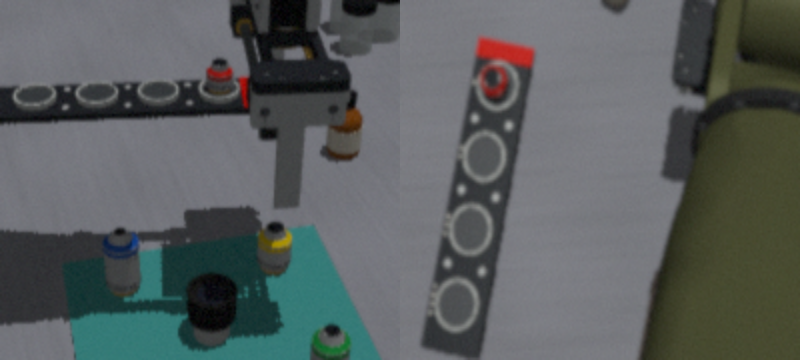

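Red stands upright in cup 1 and the gripper is above yellow. Descending and gripping.

```bash
python3 -m pendant '[[[0.05,0,-2],0],[[0,0,-2.5],0],[[0,0,-2],0],[[0,0,-1.5],0],[[0,0,-1],0],[[0,0,-0.5],0],[[0,0,0],0],[[0,0,0],0]]'; python3 -m pendant '[[[0,0,0],0],[[0,0,0],0],[[0,0,0],0],[[0,0,0],0],[[0,0,0],0],[[0,0,0],0],[[0,0,0],0],[[0,0,0],0],[[0,0,0],0],[[0,0,0],0],[[0,0,0],0]]' 0 30;  python3 -m pendant '[[[0,0,0.5],0],[[0,0,1],0],[[0,0,2],0],[[0,0,3],0],[[0,0,3],0],[[0,0,0],0],[[0,0,0],0]]'
```

```text
time_s: 10.35
ee_pos: [0.5911, -0.1184, 0.0145]
eef_rot: [3.142, -0.001, -0.227]
force: [0.2, -0.0, 0.5]
grip_width: 0.0935
grip_force: 0.0
time_s: 11.27
ee_pos: [0.5906, -0.1186, 0.0139]
eef_rot: [3.141, 0.0, -0.227]
force: [-0.4, 0.4, -0.1]
grip_width: 0.0291
grip_force: 30.0
time_s: 11.85
ee_pos: [0.5914, -0.1187, 0.1111]
eef_rot: [3.142, -0.004, -0.227]
force: [-0.1, -0.2, -2.5]
grip_width: 0.0292
grip_force: 30.0
```

```bash
python3 -m pendant '[[[-0.1,1.4,0],0],[[-0.2,2.7,0],0],[[-0.2,2.7,0],0],[[-0.2,2.7,0],0],[[-0.2,2.7,0],0],[[-0.3,2.8,0],0],[[-0.3,2.8,0],0],[[-0.3,2.8,0],0],[[-0.2,2.8,0],0],[[-0.2,2.8,0],0],[[-0.2,2.7,0],0],[[-0.1,1.6,0],0],[[0,0,0],0],[[0,0,-1.5],0],[[0,0,-2],0],[[0,0,-2],0],[[0,0,-1.2],0],[[0,0,-0.6],0],[[0,0,0],0],[[0,0,0],0]]'
```

```text
time_s: 13.52
ee_pos: [0.5658, 0.1864, 0.0362]
eef_rot: [-3.142, -0.0, -0.227]
force: [0.7, -1.3, -1.1]
grip_width: 0.0293
grip_force: 30.0
```

Good, xy matches cup 2. Contact is expected near z=0.025.

```bash
python3 -m pendant '[[[0,0,-0.4],0],[[0,0,-0.3],0],[[0,0,-0.2],0],[[0,0,-0.1],0],[[0,0,-0.05],0],[[0,0,-0.05],0],[[0,0,0],0],[[0,0,0],0]]';python3 -m pendant '[[[0,0,-0.05],0],[[0,0,0],0],[[0,0,0],0]]'
```

```text
time_s: 14.18
ee_pos: [0.5657, 0.1865, 0.025]
eef_rot: [-3.141, -0.0, -0.227]
force: [0.5, -0.0, -1.8]
grip_width: 0.0293
grip_force: 30.0
time_s: 14.43
ee_pos: [0.5658, 0.1865, 0.0248]
eef_rot: [-3.141, -0.0, -0.227]
force: [-2.9, -0.6, 5.5]
grip_width: 0.0295
grip_force: 30.0
```

```bash
python3 -m pendant '[[[0,0,0],0],[[0,0,0],0],[[0,0,0],0],[[0,0,0],0],[[0,0,0],0],[[0,0,0],0]]' 0.8; python3 -m pendant '[[[0,0,1],0],[[0,0,2],0],[[0,0,3],0],[[0,0,3],0],[[0,0,0],0],[[0,0,0],0]]' 1; python3 -m pendant '[[[0.1,-1.4,0],0],[[0.1,-2.7,0],0],[[0.1,-2.8,0],0],[[0.1,-2.8,0],0],[[0.1,-2.8,0],0],[[0.1,-2.8,0],0],[[0.1,-2.8,0],0],[[0.1,-2.8,0],0],[[0.1,-2.8,0],0],[[0.1,-2.8,0],0],[[0.1,-2.8,0],0],[[0.1,-2.8,0],0],[[0.1,-2.8,0],0],[[0.1,-2.8,0],0],[[0.2,-2.8,0],0],[[0.2,-2.7,0],0],[[0,-0.9,0],0],[[0,0,0],0],[[0,0,0],0],[[0,0,0],0]]'
python3 - <<'E'
from station import ctrl
import cv2,numpy as np
a=ctrl.camera("side")["color"][180:380,180:400];b=ctrl.camera("top")["color"][200:350,190:390]
cv2.imwrite("pics/g1.png",np.hstack([cv2.resize(a,(400,364)),cv2.resize(b,(400,364))])[:,:,::-1])
E
```

```text
time_s: 14.93
ee_pos: [0.5656, 0.1864, 0.0243]
eef_rot: [3.142, 0.0, -0.227]
force: [0.6, 0.4, 0.7]
grip_width: 0.0661
grip_force: 0.0
time_s: 15.43
ee_pos: [0.5665, 0.1867, 0.1166]
eef_rot: [-3.14, -0.003, -0.227]
force: [0.6, 0.2, -0.5]
grip_width: 0.0941
grip_force: 0.0
time_s: 17.1
ee_pos: [0.5834, -0.2534, 0.1139]
eef_rot: [-3.141, 0.001, -0.226]
force: [-0.1, 0.2, 0.2]
grip_width: 0.0939
grip_force: 0.0
```

View pics/g1.png

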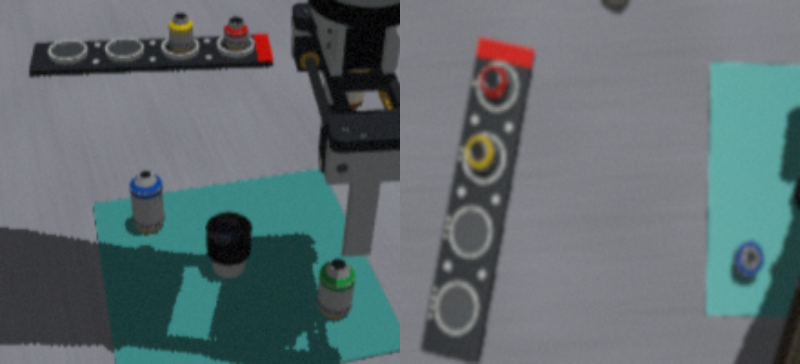

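Red and yellow stand in cups 1 and 2, and the gripper is over green at (337,290 in the picture).

```bash
python3 -m pendant '[[[0.05,-0.1,-2],0],[[0,0,-2.5],0],[[0,0,-2.2],0],[[0,0,-1.6],0],[[0,0,-1],0],[[0,0,-0.5],0],[[0,0,0],0],[[0,0,0],0]]'; python3 -m pendant '[[[0,0,0],0],[[0,0,0],0],[[0,0,0],0],[[0,0,0],0],[[0,0,0],0],[[0,0,0],0],[[0,0,0],0],[[0,0,0],0],[[0,0,0],0],[[0,0,0],0],[[0,0,0],0]]' 0 30;  python3 -m pendant '[[[0,0,0.5],0],[[0,0,1],0],[[0,0,2],0],[[0,0,3],0],[[0,0,3],0],[[0,0,0.5],0],[[0,0,0],0],[[0,0,0],0]]'
```

```text
time_s: 17.87
ee_pos: [0.5846, -0.2555, 0.0172]
eef_rot: [3.141, -0.001, -0.227]
force: [-0.0, 0.0, 0.0]
grip_width: 0.0939
grip_force: 0.0
time_s: 18.78
ee_pos: [0.5842, -0.2557, 0.0164]
eef_rot: [3.141, -0.0, -0.227]
force: [-1.4, -0.7, 0.4]
grip_width: 0.0296
grip_force: 30.0
time_s: 19.45
ee_pos: [0.5839, -0.2554, 0.116]
eef_rot: [-3.141, 0.0, -0.227]
force: [0.1, -0.3, -2.7]
grip_width: 0.0297
grip_force: 30.0
```

```bash
python3 -m pendant '[[[-0.3,1.4,0],0],[[-0.5,2.7,0],0],[[-0.5,2.8,0],0],[[-0.5,2.8,0],0],[[-0.5,2.8,0],0],[[-0.5,2.8,0],0],[[-0.6,2.8,0],0],[[-0.6,2.8,0],0],[[-0.6,2.8,0],0],[[-0.6,2.8,0],0],[[-0.6,2.8,0],0],[[-0.6,2.8,0],0],[[-0.5,2.8,0],0],[[-0.5,2.8,0],0],[[-0.5,2.8,0],0],[[-0.5,2.7,0],0],[[-0.3,1.6,0],0],[[0,0,0],0],[[0,0,0],0],[[0,0,0],0]]';python3 -m pendant '[[[0,0,-1.5],0],[[0,0,-2],0],[[0,0,-2],0],[[0,0,-1.5],0],[[0,0,-0.7],0],[[0,0,0],0],[[0,0,0],0]]'
```

```text
time_s: 21.12
ee_pos: [0.4969, 0.1917, 0.1154]
eef_rot: [3.141, 0.001, -0.227]
force: [0.8, -0.7, -1.7]
grip_width: 0.0295
grip_force: 30.0
time_s: 21.7
ee_pos: [0.4974, 0.1919, 0.0396]
eef_rot: [3.142, 0.0, -0.228]
force: [0.3, 0.0, -0.8]
grip_width: 0.0296
grip_force: 30.0
```

Short by 1.05 cm in y because of how I summed the rows. The foot is still above the rim, so I'll shift, then lower.

```bash
python3 -m pendant '[[[0,0.5,0],0],[[0,0.55,0],0],[[0,0,0],0],[[0,0,-0.4],0],[[0,0,-0.3],0],[[0,0,-0.2],0],[[0,0,-0.1],0],[[0,0,-0.1],0],[[0,0,-0.05],0],[[0,0,0],0],[[0,0,0],0]]';python3 -m pendant '[[[0,0,-0.05],0],[[0,0,0],0],[[0,0,0],0]]'
```

```text
time_s: 22.62
ee_pos: [0.4972, 0.2029, 0.0279]
eef_rot: [-3.142, -0.0, -0.227]
force: [0.6, -0.3, -2.2]
grip_width: 0.0299
grip_force: 30.0
time_s: 22.87
ee_pos: [0.4971, 0.2029, 0.0273]
eef_rot: [3.142, 0.0, -0.227]
force: [-0.1, -0.4, -2.6]
grip_width: 0.0295
grip_force: 30.0
```

```bash
python3 -m pendant '[[[0,0,-0.05],0],[[0,0,0],0],[[0,0,0],0]]';python3 -m pendant '[[[0,0,-0.05],0],[[0,0,0],0],[[0,0,0],0]]'
```

```text
time_s: 23.12
ee_pos: [0.4973, 0.203, 0.0273]
eef_rot: [-3.141, -0.0, -0.227]
force: [-2.7, -1.3, 6.8]
grip_width: 0.03
grip_force: 30.0
time_s: 23.37
ee_pos: [0.4973, 0.2029, 0.0273]
eef_rot: [-3.141, -0.0, -0.227]
force: [-5.7, -2.3, 11.2]
grip_width: 0.0296
grip_force: 30.0
```

```bash
python3 -m pendant '[[[0,0,0.05],0],[[0,0,0],0],[[0,0,0],0],[[0,0,0],0],[[0,0,0],0],[[0,0,0],0],[[0,0,0],0]]' 0.8; python3 -m pendant '[[[0,0,1],0],[[0,0,2],0],[[0,0,3],0],[[0,0,3],0],[[0,0,0],0],[[0,0,0],0]]' 1; python3 -m pendant '[[[-0.2,-1.4,0],0],[[-0.4,-2.7,0],0],[[-0.4,-2.8,0],0],[[-0.4,-2.8,0],0],[[-0.4,-2.8,0],0],[[-0.4,-2.8,0],0],[[-0.4,-2.8,0],0],[[-0.4,-2.8,0],0],[[-0.4,-2.8,0],0],[[-0.4,-2.8,0],0],[[-0.3,-2.7,0],0],[[-0.1,-1.4,0],0],[[0,0,0],0],[[0,0,0],0],[[0,0,0],0]]'
python3 - <<'E'
from station import ctrl
import cv2,numpy as np
a=ctrl.camera("side")["color"][180:380,180:400];b=ctrl.camera("top")["color"][200:350,190:390]
cv2.imwrite("pics/b1.png",np.hstack([cv2.resize(a,(400,364)),cv2.resize(b,(400,364))])[:,:,::-1])
E
```

```text
time_s: 23.95
ee_pos: [0.4971, 0.203, 0.0268]
eef_rot: [3.142, 0.0, -0.227]
force: [-0.9, 0.1, 0.4]
grip_width: 0.0723
grip_force: 0.0
time_s: 24.45
ee_pos: [0.4979, 0.2032, 0.1189]
eef_rot: [-3.14, -0.003, -0.227]
force: [-0.4, -0.1, -0.1]
grip_width: 0.094
grip_force: 0.0
time_s: 25.7
ee_pos: [0.4546, -0.1026, 0.1162]
eef_rot: [-3.141, 0.001, -0.227]
force: [0.2, 0.4, -0.6]
grip_width: 0.094
grip_force: 0.0
```

View pics/b1.png

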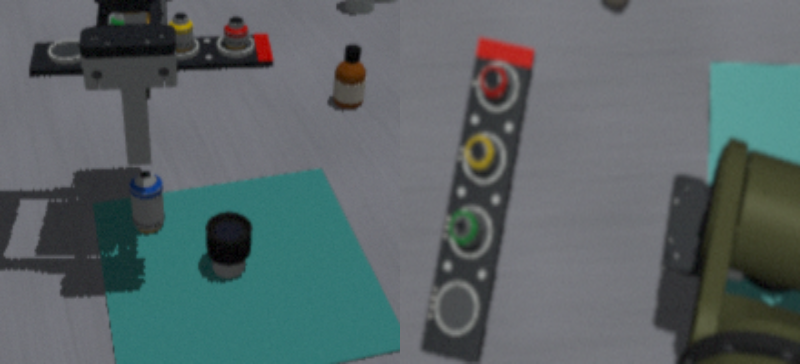

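Green stands in cup 3 and the gripper is over blue (147,205 in the picture).

```bash
python3 -m pendant '[[[0.05,-0.1,-2],0],[[0,0,-2.5],0],[[0,0,-2.2],0],[[0,0,-1.5],0],[[0,0,-1],0],[[0,0,-0.5],0],[[0,0,0],0],[[0,0,0],0]]'; python3 -m pendant '[[[0,0,0],0],[[0,0,0],0],[[0,0,0],0],[[0,0,0],0],[[0,0,0],0],[[0,0,0],0],[[0,0,0],0],[[0,0,0],0],[[0,0,0],0],[[0,0,0],0],[[0,0,0],0]]' 0 30;  python3 -m pendant '[[[0,0,0.5],0],[[0,0,1],0],[[0,0,2],0],[[0,0,3],0],[[0,0,3],0],[[0,0,0.5],0],[[0,0,0],0],[[0,0,0],0]]'
```

```text
time_s: 26.47
ee_pos: [0.456, -0.1039, 0.0204]
eef_rot: [3.142, -0.001, -0.227]
force: [0.2, -0.1, 0.1]
grip_width: 0.0938
grip_force: 0.0
time_s: 27.38
ee_pos: [0.4557, -0.1041, 0.0199]
eef_rot: [3.142, 0.0, -0.227]
force: [0.5, -0.7, -0.4]
grip_width: 0.0294
grip_force: 30.0
time_s: 28.05
ee_pos: [0.4554, -0.104, 0.1196]
eef_rot: [-3.142, 0.0, -0.227]
force: [0.4, 0.2, -2.7]
grip_width: 0.0292
grip_force: 30.0
```

```bash
python3 -m pendant '[[[-0.2,1.4,0],0],[[-0.2,2.7,0],0],[[-0.2,2.8,0],0],[[-0.2,2.8,0],0],[[-0.2,2.8,0],0],[[-0.2,2.8,0],0],[[-0.2,2.8,0],0],[[-0.2,2.8,0],0],[[-0.2,2.8,0],0],[[-0.2,2.8,0],0],[[-0.2,2.8,0],0],[[-0.2,2,0],0],[[-0.2,1,0],0],[[0,0,0],0],[[0,0,0],0],[[0,0,0],0]]';python3 -m pendant '[[[0,0,-1.5],0],[[0,0,-2],0],[[0,0,-2],0],[[0,0,-1.5],0],[[0,0,-0.7],0],[[0,0,0],0],[[0,0,0],0]]'
```

```text
time_s: 29.38
ee_pos: [0.4296, 0.2179, 0.1193]
eef_rot: [3.141, 0.001, -0.228]
force: [-0.7, 0.1, -2.7]
grip_width: 0.0295
grip_force: 30.0
time_s: 29.97
ee_pos: [0.43, 0.2185, 0.0432]
eef_rot: [3.142, -0.0, -0.228]
force: [-0.7, 0.5, -2.3]
grip_width: 0.0296
grip_force: 30.0
```

```bash
python3 -m pendant '[[[0,0,-0.4],0],[[0,0,-0.3],0],[[0,0,-0.2],0],[[0,0,-0.1],0],[[0,0,-0.1],0],[[0,0,-0.1],0],[[0,0,0],0],[[0,0,0],0]]';python3 -m pendant '[[[0,0,-0.05],0],[[0,0,0],0],[[0,0,0],0]]'
```

```text
time_s: 30.63
ee_pos: [0.4297, 0.219, 0.0309]
eef_rot: [-3.142, -0.0, -0.227]
force: [-0.4, -0.7, -2.4]
grip_width: 0.0298
grip_force: 30.0
time_s: 30.88
ee_pos: [0.4297, 0.219, 0.0308]
eef_rot: [-3.142, -0.0, -0.227]
force: [-1.8, -1.0, 5.7]
grip_width: 0.0293
grip_force: 30.0
```

Seated. Release, rise well clear and move out of the camera's way.

```bash
python3 -m pendant '[[[0,0,0],0],[[0,0,0],0],[[0,0,0],0],[[0,0,0],0],[[0,0,0],0],[[0,0,0],0],[[0,0,0],0]]' 0.8; python3 -m pendant '[[[0,0,1],0],[[0,0,2],0],[[0,0,3],0],[[0,0,3],0],[[0,0,2],0],[[0,-1.4,1],0],[[0,-2.7,0],0],[[0,-2.8,0],0],[[0,-2.8,0],0],[[0,-2.8,0],0],[[0,-2.8,0],0],[[0,-2.8,0],0],[[0,-2.8,0],0],[[0,-2.8,0],0],[[0,-2.8,0],0],[[0,0,0],0],[[0,0,0],0],[[0,0,0],0]]' 1
python3 - <<'E'
from station import ctrl
import cv2,numpy as np
a=ctrl.camera("side")["color"][180:380,180:400];b=ctrl.camera("top")["color"][200:350,190:390]
cv2.imwrite("pics/e1.png",np.hstack([cv2.resize(a,(400,364)),cv2.resize(b,(400,364))])[:,:,::-1])
E
```

```text
time_s: 31.47
ee_pos: [0.4296, 0.2189, 0.0303]
eef_rot: [3.142, 0.0, -0.227]
force: [0.3, -0.4, -0.0]
grip_width: 0.0726
grip_force: 0.0
time_s: 32.97
ee_pos: [0.4297, -0.0457, 0.1508]
eef_rot: [-3.141, -0.0, -0.228]
force: [-0.3, 0.0, -0.2]
grip_width: 0.0938
grip_force: 0.0
```

View pics/e1.png

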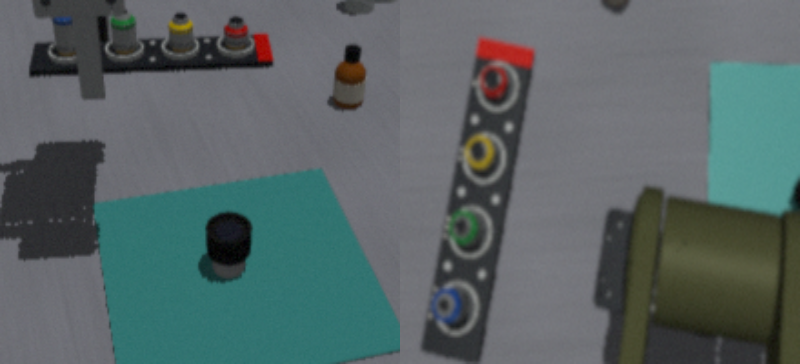

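All four stand upright in their cups, red, yellow, green, blue from the red end. The eyepiece and bottle haven't moved, and the arm is clear.

```bash
python3 -c "
from station import ctrl;print(ctrl.hand_in())"
```

```text
the job is handed in; nothing more can be done
None
```

The four objectives stand upright in the rack, shortest at the red end (red, yellow, green, blue), with the eyepiece and bottle left where they were; handed in at about 33 s.

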